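Free a mended jewel box from the ratchet clamp

ROBOT

A 6-joint arm with a two-finger parallel gripper is mounted at the origin on the work surface. World frame = base frame: x ahead of the robot, y to its left, z up, the work surface at z = 0. Lengths are in m, angles in rad, forces in N, time in s.
With the tool pointing down it reaches from about 0.4 to 0.825 m from the base axis. Payload 7 kg.
Tool frame: the origin (TCP) lies at the very end of the fingers, on their centre line; the grasp point (between the pads) lies 19 mm behind it; z points along the fingers, x is the direction in which the jaws open and shut, and the axes are right-handed (so a half turn about z gives the same grasp; the last joint's range is limited). The gripper opens to 88 mm and grips with 3 to 60 N. Pads are 19 mm wide; open, the fingers measure 130 mm over their backs; the gripper's body (78 mm by 193 mm) begins 47 mm behind the grasp point.
Start: joints at [-1.031, 0.359, 0.012, 0, -1.224, -0.288], TCP at [0.168, -0.654, 0.227] pointing down, gripper open.
Joint ranges: [-3.07, 3.07], [-1.43, 2.12], [-1.02, 1.25], [-3.03, 1.67], [-3.05, -0], [-3.03, 3.03]. Speed limits (rad/s): [2.39, 2.39, 3.01, 3.14, 3.14, 3.14].

INTERFACE

Orientations are given as [roll, pitch, yaw] about the fixed x, y, z axes, in that order (R = Rz(yaw) Ry(pitch) Rx(roll)).
In Python, from station import telemetry, grab_frame, arm, regions_of, pinpoint gives the robot as it stands. The module is installed in compiled form; this text tells all that it offers.
- The arm moves only by the shell command python3 -m inch 'ROWS' [FORCE]. ROWS is text: rows parted by semicolons, each of 7 numbers parted by spaces: the opening, from 0 (shut) to 1 (fully open), then the shift along the world's x, y, z in cm, then the turn, a rotation vector about the world's x, y, z in degrees. A call has 1 to 12 rows; each row is the pose to reach, as a shift and turn from the pose measured when the call began; what a row does not reach only later rows make up. A row lasts 1/8 s, in which the tool goes at most 62.5 mm and 10.7 degrees, less where a joint would pass 70% of its speed; a pose out of reach is approached as far as the arm can. A call with a gripper value outside its range is refused whole. The fingers move at their own pace and stop on an object; FORCE is the grip in N (left out, the last holds). Time passes only in rows, so rows that repeat a pose let the fingers close. It gives the time, the measured TCP pose, the force and the opening at its end, in the units of the state.
- telemetry.get_state(): the state, without advancing time (a new reading comes with each control period).
- grab_frame(name): name is "scene" or "top"; returns a dict with "pixels" (420x560x3 uint8, red, green, blue), "fx", "fy", "cx", "cy" (pixels), "R" (3x3) and "t" (3): a world point X has camera coordinates R X + t. Camera axes: x right, y down, z forward; pixel columns grow to the right and rows downward; lengths in m; the calibration is good to about 2 mm. A picture is of the moment at which its call begins. There is no depth.
- arm.job_done(): hands the job in, once; it reports no verdict.
Trained networks look in the newest picture that a camera, given by its name, has taken for a name from the list of things; names that differ only in an ending like _2 or _b are one class to them, and where a whole thing is asked for, a point or a joint stands for the part that bears it (a point fixed in the world has none). Each returns a list of dicts, best first, with "p" (0 to 1); they miss things now and then, are a little off and sometimes report something else, mostly with a low value. They report only what shows in the picture. A call takes as long as a camera call. They do not tell look-alikes from the thing itself.
- regions_of(camera, name): "pixels" (420x560 bool, what is visible of it) and "bbox" ([left, top, right, bottom] in pixels, round what is visible of it).
- pinpoint(camera, name): "location" ([column, row] in pixels: a listed point, or the origin of a listed thing).
The state is a dict: "t": time; "q": joint angles; "qd": joint speeds; "joint_efforts": joint torques, N m; "eef_pos": TCP position; "ee_rot": TCP orientation; "force": force on the tool from outside, world axes, zero at the start; "moment": the same for the moment, N m; "width": finger opening in m.
Only numpy, scipy, OpenCV 4.12 (cv2) and the standard library are available. Lean on these libraries where they do the work, as an engineer would, in place of code of your own. Each camera call takes 0.05 s, during which the arm holds its last target. There are 200 camera calls.

TASK

The glue on the wooden jewel box has set: free the box from the ratchet clamp and lay it flat in the empty wooden tray. Flip the ratchet's selector over to releasing, then swing the handle back and forth until the jaw has backed off at least 20 mm while the box stays where it is, and only then lift the box out and set it down gently, the right way up. Leave the selector on releasing and the jaw open, and do not disturb the other things on the counter.

Things in the scene. Friction and masses are not known exactly. Their poses are not given: they have to be found in the camera images.
- clamp: Low grey bench clamp, fixed: bed 12 mm thick, 90 mm wide (x), y from -95 to +265 mm. Origin on the counter under the vertical ratchet spindle; z up; +y along the bed to the box and fixed jaw (y 230 to 250 mm, 58 mm high); -x is where the handle points. The 16-tooth ratchet wheel on the spindle is 83 mm across, its top 58 mm above the counter (hub 66); it moves the jaw 12 mm per radian.
- handle (a joint): Handle angle about the spindle, rad: 0 along the clamp's -x, positive counter-clockwise from above (knob towards the clamp's -y, away from the box), stops at -0.6 and 0.6. It stays where left (friction 2 N at the knob; idle stroke 4 N, driving 7 N). On releasing, positive swings back the jaw off, negative swings idle, losing up to a tooth (0.39 rad). Bar 22 mm wide, top 42 mm above the counter.
- knob (a point): Centre of the upright black round knob on the handle's end, 140 mm from the spindle axis: 26 mm in diameter, from 42 to 108 mm above the counter, this point 76 mm above it. It does not spin on the handle.
- selector (a joint): Rocking angle of the pawl on the handle, rad, about a vertical pivot 60 mm from the spindle along the handle; positive counter-clockwise from above. Sprung over centre, it snaps to either side: -0.13 to -0.36 (at the start) = tightening, +0.13 to +0.36 = releasing. About 1 N at its post flips it.
- selector_post (a point): On the axis of the pawl's upright aluminium post, 84 mm above the counter: post 12 mm thick, from 56 to 96 mm above the counter, 26 mm outward of the pawl's pivot (86 mm from the spindle when centred), between pivot and knob; it swings up to 9 mm each side of the handle's middle line. For releasing push it across the handle, away from the box (clamp's -y when the handle points along -x).
- jaw (a joint): Travel of the moving jaw, m: 0 = closed on the box, grows up to 0.045 as it backs off towards the spindle (clamp's -y). Only the ratchet moves it; by hand it is stiff.
- jaw_lip (a point): Middle of the upper front edge of the moving jaw's lip, 70 mm above the counter. The lip, 40 mm wide and 7 mm thick, reaches 12 mm over the top of the box's end while the jaw is closed, so the box cannot be lifted before the jaw has backed off. The jaw is 64 mm wide.
- box_center (a point): Centre of the wooden jewel box (closed, does not open), 48 mm wide (its x), 110 mm long (its y), 50 mm tall, 0.18 to 0.35 kg; z up. It stands on the clamp's bed between the jaws, its length along the clamp's y, its two long sides free, centre 37 mm above the counter.
- tray_in (a point): Centre of the inner floor (5 to 6 mm above the counter) of the empty dark wooden tray, fixed, 180 mm long (its x), 112 mm wide (its y), 22 mm tall, walls 6 mm. The box fits in only with its length along the tray's x.
- tin0: Bystander: small round amber jar with a lid, 64 mm across, 45 mm tall, loose. Origin under its centre.
- tin1: Bystander: small round amber jar with a lid, 64 mm across, 45 mm tall, loose. Origin under its centre.
- screwdriver: Bystander: screwdriver 170 mm long, lying loose along its x.
Mind the look-alikes: they are no part of the job. Of the things that look like the part that bears box_center, the larger one is meant. Leave any blue look-alike of the part that bears tray_in alone.

How it is judged:
On the way, in this order (a step that is already met when the one before it is completed fails the run):
1. the selector is flipped to releasing, the box still in the clamp (value of joint selector above 0.1 rad and distance of box_center from where it was at the start of the episode below 0.02 m), for 0.2 s.
2. the jaw has backed off at least 20 mm, the box still in place (value of joint jaw above 0.02 m and distance of box_center from where it was at the start of the episode below 0.02 m), for 0.2 s.
At the end, for the whole second after the job is handed in: The box rests flat on the tray's floor inside its walls (centre within 40 mm of the tray's middle each way, upright within 0.1 rad, at rest), the selector is on releasing (above 0.1 rad) and the jaw is open by 19 mm or more (value of joint selector above 0.1 rad and value of joint jaw above 0.019 m and x of box_center in the frame of tray_in between -0.04 and 0.04 m and y of box_center in the frame of tray_in between -0.04 and 0.04 m and z of box_center in the frame of tray_in between 0.02 and 0.029 m and angle between box_center's own z axis and vertical below 0.1 rad and linear speed of box below 0.02 m/s); the robot touches nothing.
It fails at once if the box is tipped over (more than 0.6 rad) (angle between box_center's own z axis and vertical above 0.6 rad).
It fails at once if the box is dropped or thrown into the tray (moving faster than 0.5 m/s just above or in the tray) (horizontal distance between box_center and tray_in below 0.07 m and z of box_center in the frame of tray_in below 0.08 m and linear speed of box above 0.5 m/s).
It fails at once if a bystander is pushed more than 40 mm (distance of any of case, tin0, tin1, tin2, mug, mouse, screwdriver, hammer from where it was at the start of the episode above 0.04 m).
It also fails if it takes over 72 s, if anything falls off the work surface, if the arm or the gripper's body presses on something with over 40 N, if the wrist force passes 120 N, or if a joint passes its speed limit or range.

## Working session

There is one attempt and no reset: what is moved stays moved. The work goes in short steps, Python scripts to look and compute and a shell command to move; the robot and the scene stay as the last step left them, time stands still between calls to the robot, and variables do not carry over. Pictures are saved under pics/ and viewed, about 8 in all and at most 12, crops included, and the job is handed in when it is done.

```bash
mkdir -p pics; cat > h.py <<'E'
import numpy as np, cv2
from station import telemetry, grab_frame, arm, regions_of, pinpoint
def grab(n,save=None):
    f=grab_frame(n)
    if save: cv2.imwrite('pics/'+save,np.ascontiguousarray(f['pixels'][:,:,::-1]))
    return f
def ray(f,px):
    R=np.array(f['R']);t=np.array(f['t'])
    d=R.T@np.array([(px[0]-f['cx'])/f['fx'],(px[1]-f['cy'])/f['fy'],1.]);return -R.T@t,d
def atz(f,px,z):
    c,d=ray(f,px);return c+d*(z-c[2])/d[2]
def tri(fs,ps):
    A=np.zeros((3,3));b=np.zeros(3)
    for f,p in zip(fs,ps):
        c,d=ray(f,p);d/=np.linalg.norm(d);P=np.eye(3)-np.outer(d,d);A+=P;b+=P@c
    return np.linalg.solve(A,b)
def proj(f,X):
    p=np.array(f['R'])@np.array(X)+np.array(f['t']);return p[0]/p[2]*f['fx']+f['cx'],p[1]/p[2]*f['fy']+f['cy']
E
python3 - <<'E'
from h import *
np.set_printoptions(precision=3,suppress=True)
Z=dict(clamp=0,knob=.076,selector_post=.084,jaw_lip=.07,box_center=.037,tray_in=.0055,tin0=0,screwdriver=0.01)
for n in ('scene','top'):
    f=grab(n,n+'0.png'); c,_=ray(f,(280,210)); print(n,c)
    for k,z in Z.items():
        for r in pinpoint(n,k): print(k,np.round(r['p'],2),np.round(r['location']),atz(f,r['location'],z))
print(telemetry.get_state())
a=cv2.imread('pics/scene0.png')
E
```

```text
scene [ 0.984 -0.201  0.864]
clamp 0.6 [276. 287.] [ 0.594 -0.03   0.   ]
knob 0.96 [236. 234.] [ 0.463 -0.071  0.076]
selector_post 0.45 [250. 248.] [ 0.519 -0.059  0.084]
jaw_lip 0.72 [326. 250.] [0.595 0.099 0.07 ]
box_center 0.95 [318. 208.] [0.458 0.157 0.037]
box_center 0.74 [340. 251.] [0.594 0.14  0.037]
tray_in 0.67 [126. 212.] [ 0.218 -0.293  0.006]
tray_in 0.57 [144. 290.] [ 0.463 -0.311  0.005]
tin0 0.97 [406. 209.] [0.546 0.382 0.   ]
tin0 0.61 [372. 181.] [0.423 0.355 0.   ]
screwdriver 0.51 [355. 202.] [0.469 0.266 0.01 ]
top [0.214 0.041 1.47 ]
clamp 0.67 [296. 168.] [ 0.582 -0.034  0.   ]
knob 0.88 [311. 205.] [ 0.456 -0.072  0.076]
selector_post 0.63 [301. 188.] [ 0.503 -0.044  0.084]
jaw_lip 0.82 [255. 158.] [0.594 0.092 0.07 ]
box_center 0.9 [240. 164.] [0.584 0.139 0.037]
tray_in 0.69 [387. 211.] [ 0.454 -0.309  0.006]
tin0 0.95 [170. 216.] [0.429 0.348 0.   ]
tin0 0.6 [157. 180.] [0.538 0.393 0.   ]
tin0 0.4 [310. 201.] [ 0.481 -0.074  0.   ]
screwdriver 0.86 [194. 206.] [0.46  0.273 0.01 ]
{'t': 0.9, 'q': array([-1.031,  0.359,  0.012, -0.   , -1.224, -0.288]), 'qd': array([ 0.   , -0.002, -0.001, -0.001, -0.   , -0.001]), 'joint_efforts': array([  0.001, -58.235,  29.33 ,   7.002,   0.012,  -0.   ]), 'eef_pos': array([ 0.168, -0.654,  0.227]), 'ee_rot': array([ 3.142, -0.   ,  1.823]), 'force': array([ 0.112, -0.046,  0.776]), 'moment': array([ 0.015,  0.01 , -0.001]), 'width': 0.08783801385101338}
```

```bash
python3 - <<'E'
import cv2,numpy as np
a=cv2.imread('pics/scene0.png');b=cv2.imread('pics/top0.png')
a=a[150:340,70:450];b=b[110:280,130:430]
a=cv2.resize(a,(800,400*1),interpolation=3);cv2.imwrite('pics/c1.png',a)
cv2.imwrite('pics/c2.png',cv2.resize(b,None,fx=2.6,fy=2.6,interpolation=3))
E
```

```text
(no output)
```

View pics/c1.png

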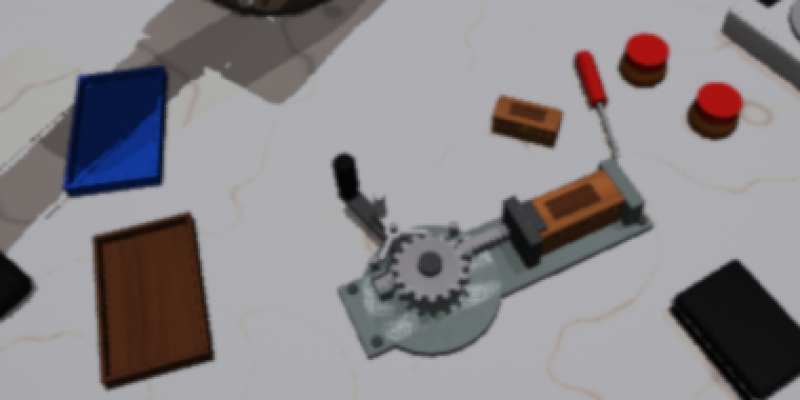

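View pics/c2.png

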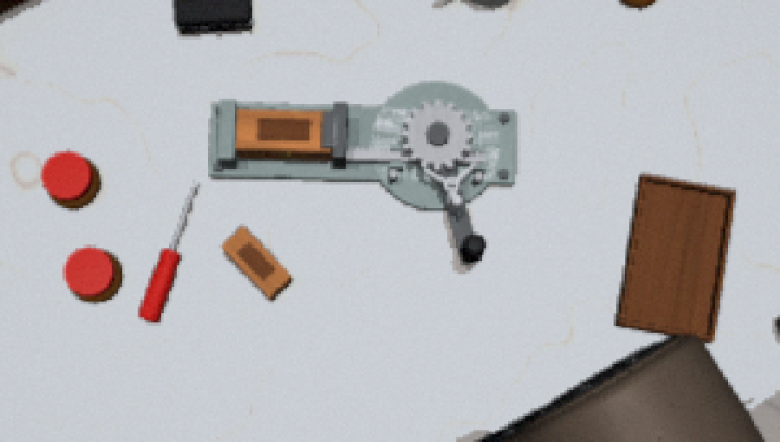

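Candidates:
- **Box:** the large one in the clamp, at scene (340,251) / top (240,164). The smaller look-alike is at scene (318,208).
- **Tray:** the brown one, at scene (144,290) / top (387,211). The blue one at (126,212) is the decoy.
- **Handle:** the knob is at scene (236,234), and the post sits between it and the wheel.

Next I measure the axes.

```bash
python3 - <<'E'
from h import *
np.set_printoptions(precision=3,suppress=True)
S=grab('scene');
def pp(c,k): return {k:[(r['p'],np.array(r['location'])) for r in pinpoint(c,k)] for k in k}
ks=['knob','selector_post','jaw_lip','box_center','tray_in','clamp']
ps=pp('scene',ks); rs={k:regions_of('scene',k) for k in ['tray_in','box_center','selector','knob']}
T=grab('top'); pt=pp('top',ks); rt={k:regions_of('top',k) for k in ['tray_in','box_center','selector','knob']}
pick=lambda L,ref: min(L,key=lambda a:np.linalg.norm(a[1]-ref))[1] if L else None
refs=dict(knob=(236,234),selector_post=(250,248),jaw_lip=(326,250),box_center=(340,251),tray_in=(144,290),clamp=(276,287))
reft=dict(knob=(311,205),selector_post=(301,188),jaw_lip=(255,158),box_center=(240,164),tray_in=(387,211),clamp=(296,168))
for k in ks:
    a,b=pick(ps[k],refs[k]),pick(pt[k],reft[k]); print(k,a,b, tri([S,T],[a,b]) if a is not None and b is not None else '')
print('hub',tri([S,T],[(274.3,275.4),(298,161)]),atz(T,(298,161),.066),atz(S,(274.3,275.4),.066))
for n,f,r in(('S',S,rs),('T',T,rt)):
  for k,z in dict(tray_in=.022,box_center=.062,selector=.07,knob=.076).items():
    for m in r[k]:
        c,_=cv2.findContours(m['pixels'].astype(np.uint8),0,2); c=max(c,key=cv2.contourArea)
        w=np.array([atz(f,p[0],z)[:2] for p in c]).astype(np.float32)
        (x,y),(a,b),an=cv2.minAreaRect(w); print(n,k,round(m['p'],2),m['bbox'],'rect',np.round([x,y,a,b,an],3))
E
```

```text
knob [234.7 231.6] [309.7 204.1] [ 0.458 -0.069  0.079]
selector_post [248.1 245.9] None 
jaw_lip [329.7 249.4] [250.4 159.9] [0.592 0.108 0.062]
box_center [336.9 253.3] [239.2 162.5] [0.591 0.138 0.022]
tray_in [146.6 292.9] [388.2 209.3] [ 0.462 -0.313 -0.013]
clamp [276.5 289.6] [296.1 167. ] [ 0.592 -0.031 -0.017]
hub [ 0.591 -0.034  0.056] [ 0.588 -0.035  0.066] [ 0.597 -0.035  0.066]
S tray_in 0.83 [97.0, 180.5, 148.2, 244.7] rect [ 0.225 -0.292  0.118  0.194 72.266]
S tray_in 0.71 [117.8, 252.7, 172.6, 337.4] rect [ 0.47  -0.314  0.116  0.193 80.37 ]
S box_center 0.87 [324.0, 229.7, 364.6, 271.2] rect [ 0.606  0.137  0.114  0.067 89.968]
S box_center 0.78 [303.0, 195.7, 335.2, 220.4] rect [ 0.473  0.15   0.082  0.06  45.456]
S selector 0.6 [245.8, 239.3, 267.5, 279.4] rect [ 0.539 -0.044  0.05   0.087 71.298]
S knob 0.78 [226.0, 222.4, 272.2, 272.6] rect [ 0.499 -0.06   0.145  0.057  7.128]
T tray_in 0.74 [365.5, 178.5, 413.2, 240.4] rect [ 0.459 -0.312  0.114  0.18  80.391]
T box_center 0.84 [221.7, 153.0, 254.0, 174.0] rect [0.585 0.143 0.058 0.103 0.956]
T box_center 0.59 [214.6, 197.4, 241.1, 226.4] rect [ 0.438  0.167  0.087  0.039 45.731]
T selector 0.62 [151.3, 205.7, 176.5, 225.6] rect [ 0.422  0.348  0.064  0.056 64.241]
T knob 0.9 [292.1, 173.2, 315.3, 210.1] rect [ 0.497 -0.057  0.115  0.037 21.575]
```

```bash
python3 -m inch '0 33 64.3 -2 0 0 0;0 33 64.3 -2 0 0 0;0 33 64.3 -2 0 0 0;0 33 64.3 -2 0 0 0;0 33 64.3 -2 0 0 0;0 33 64.3 -2 0 0 0;0 33 64.3 -2 0 0 0;0 33 64.3 -2 0 0 0;0 33 64.3 -2 0 0 0;0 33 64.3 -2 0 0 0;0 33 64.3 -2 0 0 0;0 33 64.3 -2 0 0 0' 30
```

```text
t: 3.5
eef_pos: [0.4992, -0.008, 0.2067]
ee_rot: [3.141, -0.0, 1.825]
force: [0.8, -0.5, -1.0]
width: 0.0005
```

```bash
python3 -m inch '0 -0.2 0.2 -6 0 0 0;0 -0.2 0.2 -11 0 0 0;0 -0.2 0.2 -13.5 0 0 0;0 -0.2 0.2 -13.5 0 0 0;0 -0.2 0.2 -13.5 0 0 0'; python3 - <<'E'
from h import *
S=grab('scene','s1.png');print(pinpoint('scene','selector_post'),pinpoint('scene','knob'))
T=grab('top','t1.png');print(pinpoint('top','selector_post'),pinpoint('top','knob'))
a=cv2.imread('pics/s1.png')[200:320,200:360];b=cv2.imread('pics/t1.png')[130:250,240:400]
cv2.imwrite('pics/c3.png',cv2.resize(np.hstack([a,b]),None,fx=2.5,fy=2.5,interpolation=3))
E
```

```text
t: 4.12
eef_pos: [0.4981, -0.0058, 0.0729]
ee_rot: [3.139, 0.0, 1.825]
force: [0.7, 0.1, 0.6]
width: 0.0003
[{'location': [247.7, 246.0], 'p': 0.62}] [{'location': [234.2, 233.8], 'p': 0.65}]
[] [{'location': [310.4, 207.5], 'p': 0.74}, {'location': [159.1, 179.3], 'p': 0.34}]
```

View pics/c3.png

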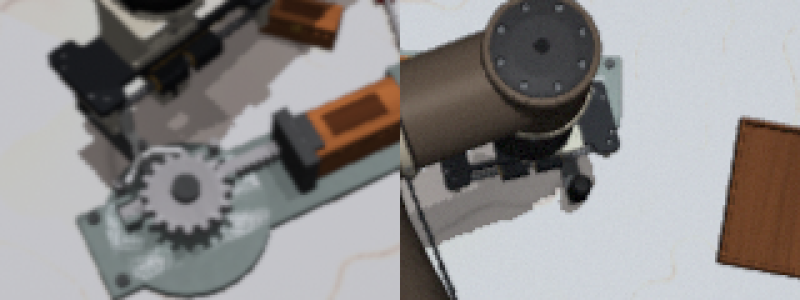

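```bash
for i in 1; do python3 -m inch '0 0.3 -1 0 0 0 0;0 0.4 -1.6 0 0 0 0;0 0.5 -1.8 0 0 0 0;0 0.5 -1.8 0 0 0 0'; python3 -m inch '0 0.1 -0.4 0 0 0 0;0 0.2 -0.7 0 0 0 0;0 0.2 -0.7 0 0 0 0';python3 -m inch '0 0.1 -0.3 0 0 0 0;0 0.1 -0.3 0 0 0 0';done; python3 - <<'E'
from h import *
S=grab('scene','s2.png');print(pinpoint('scene','selector_post'),pinpoint('scene','knob'))
E
```

```text
t: 4.92
eef_pos: [0.5027, -0.0242, 0.0725]
ee_rot: [3.139, -0.0, 1.824]
force: [0.1, -0.4, 0.2]
width: 0.0007
t: 5.3
eef_pos: [0.5047, -0.0314, 0.0724]
ee_rot: [3.139, -0.0, 1.824]
force: [-0.6, -1.1, -0.5]
width: 0.0006
t: 5.55
eef_pos: [0.5058, -0.0345, 0.0724]
ee_rot: [3.139, -0.0, 1.824]
force: [0.3, 0.2, -0.3]
width: 0.0004
[{'location': [355.8, 199.8], 'p': 0.73}, {'location': [276.3, 288.1], 'p': 0.47}, {'location': [246.7, 245.2], 'p': 0.46}] [{'location': [235.5, 234.6], 'p': 0.57}]
```

```bash
python3 -m inch '0 0 1 3 0 0 0;0 0 2 9 0 0 0;0 -2 6 13 0 0 0;0 -4 10 13 0 0 0;0 -4 10 13 0 0 0'; python3 - <<'E'
from h import *
S=grab('scene','s3.png');print(pinpoint('scene','selector_post'),pinpoint('scene','knob'))
for s in (-.008,.008):
    th=.27;u=np.array([-np.cos(th),-np.sin(th),0]);t=np.array([np.sin(th),-np.cos(th),0])
    print(s,[proj(S,np.array([.591,-.034,z])+.085*u+s*t) for z in(.056,.096)])
a=cv2.imread('pics/s3.png')[215:295,215:315];b=cv2.imread('pics/scene0.png')[215:295,215:315]
cv2.imwrite('pics/c4.png',cv2.resize(np.hstack([b,a]),None,fx=4,fy=4,interpolation=3))
E
```

```text
t: 6.32
eef_pos: [0.465, 0.0677, 0.2034]
ee_rot: [3.137, -0.001, 1.827]
force: [0.3, 0.1, 0.1]
width: 0.0007
[{'location': [245.1, 248.0], 'p': 0.74}] [{'location': [233.0, 233.4], 'p': 0.73}]
-0.008 [(np.float64(252.2286973278637), np.float64(249.26541413254552)), (np.float64(251.00438265276375), np.float64(240.01054038714662))]
0.008 [(np.float64(246.932700959016), np.float64(253.24468892192846)), (np.float64(245.51290203156134), np.float64(244.06575390734926))]
```

View pics/c4.png

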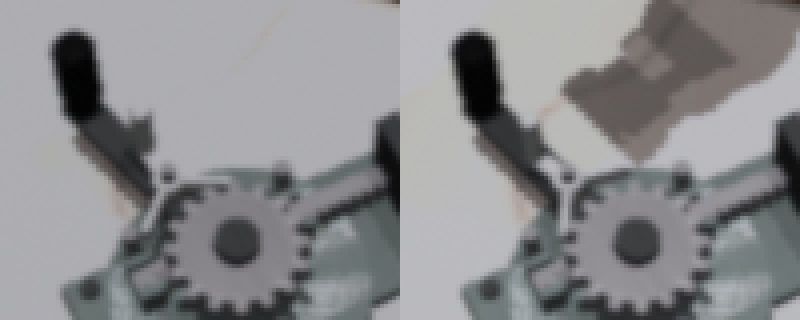

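```bash
python3 - <<'E'
from h import *
a=cv2.imread('pics/s3.png')[230:285,225:275];b=cv2.imread('pics/scene0.png')[230:285,225:275]
im=cv2.resize(np.hstack([b,a]),None,fx=8,fy=8,interpolation=2)
im=np.clip(im.astype(float)*1.5,0,255)
cv2.imwrite('pics/c5.png',im)
E
```

```text
[ WARN:0@0.679] global loadsave.cpp:1063 imwrite_ Unsupported depth image for selected encoder is fallbacked to CV_8U.
```

View pics/c5.png

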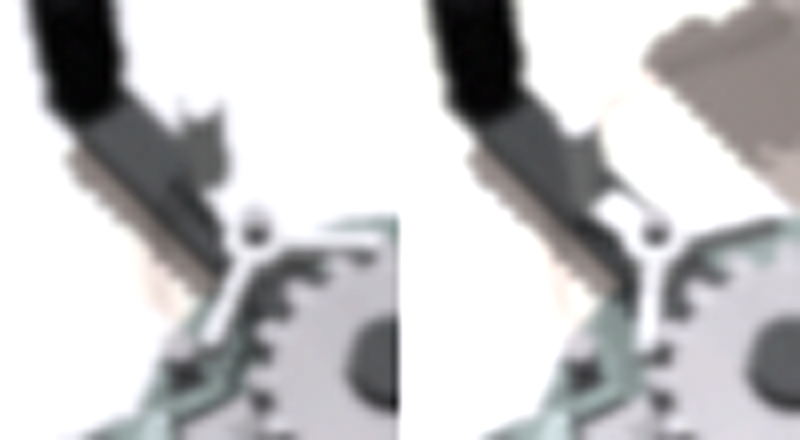

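The pawl has swung over. Its post moved from (250,247) to (247,250) in the scene view, and the opposite prong now engages the wheel. Next I grip the knob.

```bash
python3 -m inch '0.7 -0.8 -5 0 0 0 0;0.7 -0.8 -10 0 0 0 0;0.7 -0.8 -13.8 0 0 0 0;0.7 -0.8 -13.8 0 0 0 0;0.7 -0.8 -13.8 -6 0 0 0;0.7 -0.8 -13.8 -11 0 0 0;0.7 -0.8 -13.8 -14.3 0 0 0;0.7 -0.8 -13.8 -14.3 0 0 0;0 -0.8 -13.8 -14.3 0 0 0;0 -0.8 -13.8 -14.3 0 0 0;0 -0.8 -13.8 -14.3 0 0 0' 15
```

```text
t: 7.85
eef_pos: [0.4585, -0.0723, 0.0605]
ee_rot: [3.137, -0.0, 1.824]
force: [0.7, -0.0, 1.2]
width: 0.0369
```

```bash
python3 -m inch '0 0 0 0 0 0 0;0 0 0 0 0 0 0;0 0 0 0 0 0 0'; python3 - <<'E'
import numpy as np
r=.14;th0=np.arctan2(.036,.1353);print(th0)
for a in (.3,.26,.1,-.1,-.3,-.45,-.55,-.58,.55,.58):
    print(a,np.round(100*r*np.array([np.cos(th0)-np.cos(a),np.sin(th0)-np.sin(a)]),1),round(np.degrees(a-th0),1))
E
```

```text
t: 8.22
eef_pos: [0.4589, -0.0722, 0.0612]
ee_rot: [3.136, 0.0, 1.825]
force: [-3.0, 1.0, 7.8]
width: 0.0249
0.26005028690350745
0.3 [ 0.2 -0.5] 2.3
0.26 [-0.  0.] -0.0
0.1 [-0.4  2.2] -9.2
-0.1 [-0.4  5. ] -20.6
-0.3 [0.2 7.7] -32.1
-0.45 [0.9 9.7] -40.7
-0.55 [ 1.6 10.9] -46.4
-0.58 [ 1.8 11.3] -48.1
0.55 [ 1.6 -3.7] 16.6
0.58 [ 1.8 -4.1] 18.3
```

```bash
python3 -m inch '0 -0.3 1.4 0 0 0 -6;0 -0.4 2.8 0 0 0 -12;0 -0.4 4.2 0 0 0 -18;0 -0.4 5.6 0 0 0 -24;0 0 7 0 0 0 -30;0 0.4 8.4 0 0 0 -35;0 0.9 9.7 0 0 0 -41;0 1.5 10.8 0 0 0 -46;0 1.5 10.8 0 0 0 -46'
```

```text
t: 9.35
eef_pos: [0.4729, 0.0365, 0.0611]
ee_rot: [3.138, 0.001, 1.02]
force: [-7.4, 5.5, 5.6]
width: 0.0247
```

```bash
python3 -m inch '0 -0.7 -1.2 0 0 0 6;0 -1.4 -3.2 0 0 0 14;0 -1.9 -5.2 0 0 0 23;0 -2.1 -7.3 0 0 0 31;0 -1.9 -9.4 0 0 0 40;0 -1.4 -11.4 0 0 0 49;0 -0.9 -13 0 0 0 56;0 -0.3 -14 0 0 0 60;0 0.1 -14.6 0 0 0 63;0 0.1 -14.6 0 0 0 63' 20; python3 - <<'E'
from h import *
for c in('scene','top'):
    f=grab(c); print(c,[(r['p'],np.round(atz(f,r['location'],.07),3)) for r in pinpoint(c,'jaw_lip')],[(np.round(r['p'],2),np.round(atz(f,r['location'],.037),3)) for r in pinpoint(c,'box_center')])
E
```

```text
t: 10.6
eef_pos: [0.4757, -0.109, 0.0612]
ee_rot: [3.135, 0.002, 2.121]
force: [4.4, 4.4, -3.4]
width: 0.0243
scene [(0.69, array([0.593, 0.09 , 0.07 ]))] [(np.float64(0.94), array([0.593, 0.144, 0.037]))]
top [(0.63, array([0.601, 0.086, 0.07 ]))] [(np.float64(0.85), array([0.592, 0.135, 0.037])), (np.float64(0.47), array([0.438, 0.171, 0.037]))]
```

```bash
python3 -m inch '0 -0.9 1.7 0 0 0 -8;0 -1.5 3.3 0 0 0 -15;0 -2 5.3 0 0 0 -23;0 -2.1 7.4 0 0 0 -32;0 -2 9.5 0 0 0 -41;0 -1.5 11.5 0 0 0 -49;0 -0.8 13.4 0 0 0 -57;0 -0.2 14.4 0 0 0 -62;0 -0.2 14.4 0 0 0 -62'; python3 -m inch '0 -0.7 -1.2 0 0 0 6;0 -1.4 -3.2 0 0 0 14;0 -1.9 -5.2 0 0 0 23;0 -2.1 -7.3 0 0 0 31;0 -1.9 -9.4 0 0 0 40;0 -1.4 -11.4 0 0 0 49;0 -0.9 -13 0 0 0 56;0 -0.3 -14 0 0 0 60;0 0.1 -14.5 0 0 0 63;0 0.1 -14.5 0 0 0 63'; python3 - <<'E'
from h import *
for c in('scene','top'):
    f=grab(c); print(c,[(r['p'],np.round(atz(f,r['location'],.07),3)) for r in pinpoint(c,'jaw_lip')],[(np.round(r['p'],2),np.round(atz(f,r['location'],.037),3)) for r in pinpoint(c,'box_center')])
E
```

```text
t: 12.02
eef_pos: [0.4724, 0.036, 0.0611]
ee_rot: [3.137, 0.003, 1.037]
force: [-7.9, 4.7, 8.6]
width: 0.0246
t: 13.28
eef_pos: [0.4751, -0.1086, 0.0613]
ee_rot: [3.134, 0.004, 2.136]
force: [4.3, 4.4, -4.1]
width: 0.0248
scene [(0.86, array([0.592, 0.082, 0.07 ]))] [(np.float64(0.87), array([0.595, 0.135, 0.037])), (np.float64(0.61), array([0.464, 0.148, 0.037]))]
top [(0.44, array([0.59, 0.08, 0.07]))] [(np.float64(0.75), array([0.587, 0.132, 0.037])), (np.float64(0.56), array([0.442, 0.171, 0.037]))]
```

```bash
python3 -m inch '0 -0.9 1.7 0 0 0 -8;0 -1.5 3.3 0 0 0 -15;0 -2 5.3 0 0 0 -23;0 -2.1 7.4 0 0 0 -32;0 -2 9.5 0 0 0 -41;0 -1.5 11.5 0 0 0 -49;0 -0.8 13.4 0 0 0 -57;0 -0.2 14.4 0 0 0 -62;0 -0.2 14.4 0 0 0 -62'; python3 -m inch '0 -0.7 -1.2 0 0 0 6;0 -1.4 -3.2 0 0 0 14;0 -1.9 -5.2 0 0 0 23;0 -2.1 -7.3 0 0 0 31;0 -1.9 -9.4 0 0 0 40;0 -1.4 -11.4 0 0 0 49;0 -0.9 -13 0 0 0 56;0 -0.3 -14 0 0 0 60;0 0.1 -14.5 0 0 0 63;0 0.1 -14.5 0 0 0 63'; python3 - <<'E'
from h import *
for c in('scene','top'):
    f=grab(c,c+'4.png'); print(c,[(r['p'],np.round(atz(f,r['location'],.07),3)) for r in pinpoint(c,'jaw_lip')],[(np.round(r['p'],2),np.round(atz(f,r['location'],.037),3)) for r in pinpoint(c,'box_center')])
    for m in regions_of(c,'box_center'): print(m['p'],m['bbox'])
a=cv2.imread('pics/scene4.png')[200:310,240:390];b=cv2.imread('pics/scene0.png')[200:310,240:390]
cv2.imwrite('pics/c6.png',cv2.resize(np.vstack([np.hstack([b,a])]),None,fx=2.6,fy=2.6,interpolation=3))
E
```

```text
t: 14.7
eef_pos: [0.4722, 0.0364, 0.0612]
ee_rot: [3.135, 0.004, 1.052]
force: [-5.1, 3.5, 4.7]
width: 0.0247
t: 15.95
eef_pos: [0.4745, -0.1082, 0.0613]
ee_rot: [3.133, 0.005, 2.151]
force: [4.6, 4.4, -3.7]
width: 0.0248
scene [(0.74, array([0.589, 0.069, 0.07 ])), (0.15, array([ 0.506, -0.304,  0.07 ]))] [(np.float64(0.61), array([0.588, 0.143, 0.037])), (np.float64(0.57), array([0.459, 0.156, 0.037]))]
0.72 [301.4, 198.0, 336.2, 220.6]
0.65 [313.6, 232.4, 365.7, 271.7]
0.51 [222.0, 227.4, 379.2, 321.8]
top [(0.42, array([0.59 , 0.062, 0.07 ])), (0.34, array([0.449, 0.26 , 0.07 ]))] [(np.float64(0.73), array([0.591, 0.146, 0.037])), (np.float64(0.68), array([0.441, 0.177, 0.037])), (np.float64(0.58), array([ 0.449, -0.312,  0.037]))]
0.71 [220.1, 152.5, 254.7, 171.1]
```

View pics/c6.png

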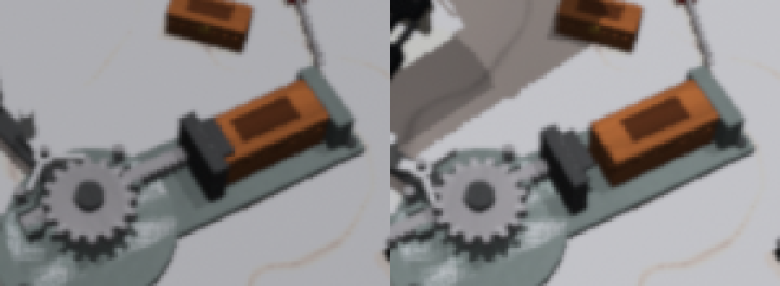

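```bash
python3 -m inch '0.7 0 0 0 0 0 0;0.7 0 0 0 0 0 0;0.7 0 0 0 0 0 0;0.7 0 0 6 0 0 0;0.7 0 0 12 0 0 0;1 0 0 14 0 0 5;1 -2 5 15 0 0 15;1 -2 7 15 0 0 25;1 -2 7 15 0 0 36;1 -2 7 15 0 0 46;1 -2 7 15 0 0 57;1 -2 7 15 0 0 57'; python3 - <<'E'
from h import *
np.set_printoptions(precision=4,suppress=True)
P={}
for c in('scene','top'):
    f=grab(c,c+'5.png');
    q=[r['location'] for r in pinpoint(c,'box_center')]
    p=min(q,key=lambda l:abs(atz(f,l,.037)[0]-.59)); print(c,p,atz(f,p,.037)); P[c]=(f,p)
    for m in regions_of(c,'box_center'):
        k,_=cv2.findContours(m['pixels'].astype(np.uint8),0,2);k=max(k,key=cv2.contourArea)
        w=np.array([atz(f,p[0],.062)[:2] for p in k]).astype(np.float32);print(m['p'],m['bbox'],cv2.minAreaRect(w))
    # predicted top corners
    print('corners',[np.round(proj(f,(.591+a,.141+b,.062)),1) for a,b in((-.024,-.055),(.024,-.055),(.024,.055),(-.024,.055))])
print(tri(*zip(*P.values())))
a=cv2.imread('pics/scene5.png')[215:285,300:390];b=cv2.imread('pics/top5.png')[135:205,200:290]
cv2.imwrite('pics/c7.png',cv2.resize(np.hstack([a,b]),None,fx=4.4,fy=4.4,interpolation=3))
E
```

```text
t: 17.85
eef_pos: [0.4541, -0.0381, 0.2113]
ee_rot: [3.133, 0.005, -3.139]
force: [0.2, 0.1, 0.2]
width: 0.0879
scene [337.1, 250.6] [0.5912 0.1337 0.037 ]
0.63 [315.1, 231.8, 366.8, 271.3] ((0.6047874689102173, 0.13203096389770508), (0.12305662781000137, 0.06662242114543915), 88.94251251220703)
0.62 [300.9, 195.6, 333.4, 218.8] ((0.4738912880420685, 0.1503959596157074), (0.0800027921795845, 0.05872465297579765), 46.24616622924805)
corners [array([315.2, 245.1]), array([325.7, 261.1]), array([366.3, 242.4]), array([355.1, 227.4])]
top [240.1, 162.5] [0.5886 0.1374 0.037 ]
0.53 [222.0, 154.0, 251.4, 165.5] ((0.6107001304626465, 0.14697623252868652), (0.03169402480125427, 0.10144304484128952), 15.415350914001465)
corners [array([256.9, 167.7]), array([257.2, 151.9]), array([219.9, 151.3]), array([219.4, 167.2])]
[0.5893 0.1367 0.0322]
```

View pics/c7.png

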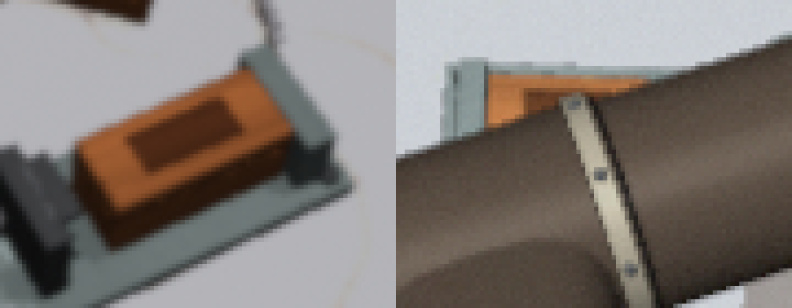

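```bash
python3 -m inch '1 4 5 0 0 0 0;1 8 10 0 0 0 0;1 12 15 0 0 0 0;1 13.8 17.7 0 0 0 0;1 13.8 17.7 0 0 0 0;1 13.8 17.7 -5 0 0 0;1 13.8 17.7 -10 0 0 0;1 13.8 17.7 -13 0 0 0;1 13.8 17.7 -13 0 0 0'; python3 - <<'E'
from h import *
a=grab('scene','s6.png')
cv2.imwrite('pics/c8.png',cv2.resize(cv2.imread('pics/s6.png')[190:300,280:420],None,fx=4,fy=4,interpolation=3))
E
```

```text
t: 19.27
eef_pos: [0.5903, 0.1375, 0.0792]
ee_rot: [3.136, 0.0, -3.142]
force: [0.7, 0.1, 0.9]
width: 0.088
```

View pics/c8.png

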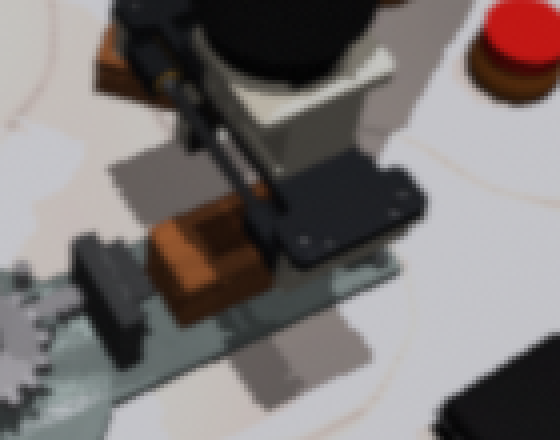

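```bash
python3 -m inch '1 0.1 0.1 -2 0 0 0;1 0.1 0.1 -4.1 0 0 0;1 0.1 0.1 -4.1 0 0 0;0 0.1 0.1 -4.1 0 0 0;0 0.1 0.1 -4.1 0 0 0;0 0.1 0.1 -4.1 0 0 0;0 0.1 0.1 -4.1 0 0 0;0 0.1 0.1 -4.1 0 0 0' 30; python3 -m inch '0 0 0 0 0 0 0;0 0 0 0.2 0 0 0;0 0 0 0.5 0 0 0;0 0 0 1 0 0 0;0 0 0 1.5 0 0 0;0 0 0 1.5 0 0 0'
```

```text
t: 20.32
eef_pos: [0.5929, 0.1392, 0.0404]
ee_rot: [3.134, 0.004, -3.141]
force: [-0.5, -0.0, 2.4]
width: 0.0477
t: 21.08
eef_pos: [0.5933, 0.1394, 0.0561]
ee_rot: [3.134, 0.005, -3.141]
force: [-0.3, -0.8, -1.1]
width: 0.0479
```

```bash
python3 -m inch '0 0 0 4 0 0 0;0 0 0 9 0 0 0;0 0 0 13 0 0 0;0 -1 -4 14 0 0 -9;0 -2.5 -9 14 0 0 -19;0 -4.5 -14 14 0 0 -29;0 -6 -19 14 0 0 -39;0 -7.5 -24 14 0 0 -49;0 -9 -29 14 0 0 -59;0 -10.5 -34 14 0 0 -69;0 -12 -39 14 0 0 -79;0 -12.5 -41 14 0 0 -85'; python3 -m inch '0 -0.5 -2 0 0 0 -7;0 -1 -4 0 0 0 -14;0 -1 -4 0 0 0 -14;0 -1 -4 0 0 0 -14'
```

```text
t: 22.58
eef_pos: [0.467, -0.2726, 0.196]
ee_rot: [3.134, 0.005, 1.652]
force: [-0.6, 0.9, -1.2]
width: 0.0477
t: 23.08
eef_pos: [0.4569, -0.3124, 0.1959]
ee_rot: [3.134, 0.005, 1.409]
force: [-0.1, -1.2, -2.2]
width: 0.0481
```

```bash
python3 - <<'E'
from h import *
np.set_printoptions(precision=4,suppress=True)
s=telemetry.get_state();print(s['eef_pos'],s['ee_rot'],s['width'],s['t'],s['force'])
for c in('scene','top'):
    f=grab(c,c+'7.png')
    for r in pinpoint(c,'tray_in'): print(c,r['p'],atz(f,r['location'],.0055))
    for m in regions_of(c,'tray_in'):
        k,_=cv2.findContours(m['pixels'].astype(np.uint8),0,2);k=max(k,key=cv2.contourArea)
        w=np.array([atz(f,p[0],.022)[:2] for p in k]).astype(np.float32);print(round(m['p'],2),m['bbox'],cv2.minAreaRect(w))
a=cv2.imread('pics/scene7.png')[170:350,80:280];b=cv2.imread('pics/top7.png')[140:320,300:500]
cv2.imwrite('pics/c9.png',cv2.resize(np.hstack([a,b]),None,fx=2,fy=2,interpolation=3))
E
```

```text
[ 0.4569 -0.3124  0.1959] [3.1342 0.0046 1.4093] 0.04810590144401145 23.075 [-0.0867 -1.1571 -2.1885]
scene 0.7 [ 0.4652 -0.3137  0.0055]
0.87 [106.9, 183.9, 148.0, 240.0] ((0.15267793834209442, -0.2726325988769531), (0.10758116096258163, 0.04351409524679184), 72.28689575195312)
0.67 [115.8, 248.6, 172.8, 336.9] ((0.4697577655315399, -0.3139142692089081), (0.11624063551425934, 0.18986673653125763), 80.46209716796875)
top 0.95 [ 0.2063 -0.292   0.0055]
top 0.76 [ 0.4512 -0.3082  0.0055]
0.67 [379.0, 205.2, 407.3, 242.0] ((0.4167747497558594, -0.32380542159080505), (0.07772836834192276, 0.10691177099943161), 80.31306457519531)
0.57 [366.3, 262.2, 408.6, 326.8] ((0.21325355768203735, -0.2929784655570984), (0.10926400125026703, 0.18152210116386414), 71.65290832519531)
```

View pics/c9.png

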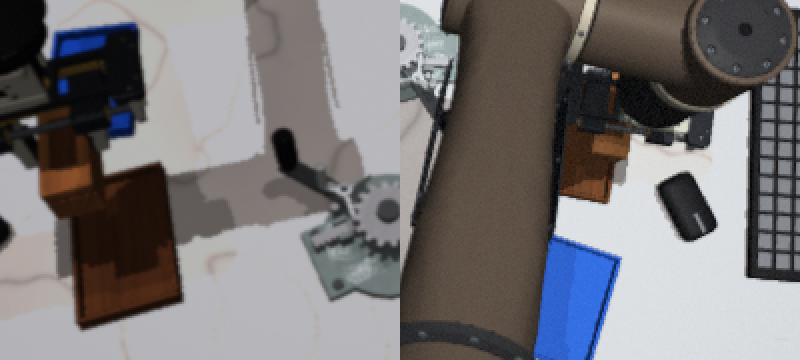

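```bash
python3 -m inch '0 0.3 0 -4 0 0 0;0 0.3 0 -7.5 0 0 0;0 0.3 0 -10.5 0 0 0;0 0.3 0 -13 0 0 0;0 0.3 0 -14.5 0 0 0;0 0.3 0 -15.2 0 0 0;0 0.3 0 -15.5 0 0 0;0 0.3 0 -15.5 0 0 0'; python3 - <<'E'
from h import *
f=grab('scene','s8.png')
cv2.imwrite('pics/c10.png',cv2.resize(cv2.imread('pics/s8.png')[210:350,90:210],None,fx=4,fy=4,interpolation=3))
E
```

```text
t: 24.38
eef_pos: [0.4606, -0.3124, 0.0417]
ee_rot: [3.133, 0.005, 1.409]
force: [0.4, -0.3, -1.4]
width: 0.048
```

View pics/c10.png

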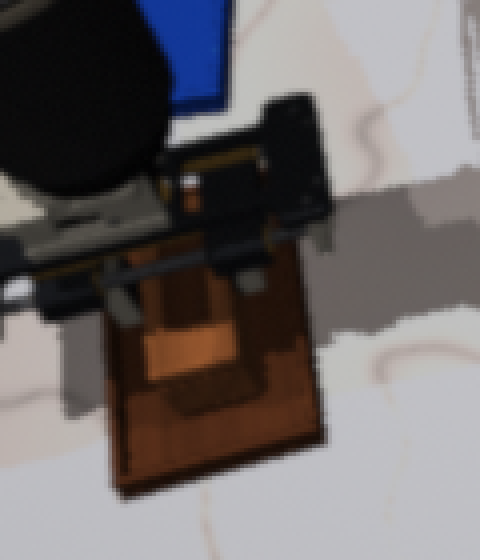

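```bash
python3 -m inch '0 0 0 -0.4 0 0 0;0 0 0 -0.6 0 0 0;0 0 0 -0.7 0 0 0;0 0 0 -0.7 0 0 0'; python3 -m inch '0 0 0 -0.1 0 0 0;0 0 0 -0.2 0 0 0;0 0 0 -0.2 0 0 0'
```

```text
t: 24.92
eef_pos: [0.4606, -0.3124, 0.0347]
ee_rot: [3.133, 0.005, 1.409]
force: [-0.3, -0.5, -0.7]
width: 0.0476
t: 25.3
eef_pos: [0.4608, -0.3125, 0.0344]
ee_rot: [3.132, 0.005, 1.41]
force: [-3.9, 3.2, 15.1]
width: 0.048
```

Contact with the floor at z 0.0345. I'll release and retreat.

```bash
python3 -m inch '0 0 0 0.1 0 0 0;0.7 0 0 0.1 0 0 0;1 0 0 0.1 0 0 0;1 0 0 0.1 0 0 0;1 0 0 0.1 0 0 0;1 0 0 3 0 0 0;1 0 0 8 0 0 0;1 0 0 14 0 0 0;1 0 -4 17 0 0 0;1 0 -9 17 0 0 0;1 0 -13 17 0 0 0;1 0 -13 17 0 0 0'; python3 -m inch '1 -4 -5 0 0 0 0;1 -9 -10 0 0 0 0;1 -13 -15 0 0 0 0;1 -13 -15 0 0 0 0'; python3 - <<'E'
from h import *
np.set_printoptions(precision=4,suppress=True)
tw=-np.radians(9.4);Q=np.array([[np.cos(tw),np.sin(tw)],[-np.sin(tw),np.cos(tw)]])
for c in('scene','top'):
    f=grab(c,c+'9.png')
    for k,z in (('box_center',.0305),('tray_in',.0055),('jaw_lip',.07),('selector_post',.084),('tin0',0),('screwdriver',.01)):
        for r in pinpoint(c,k): print(c,k,np.round(r['p'],2),atz(f,r['location'],z))
a=cv2.imread('pics/scene9.png')[190:350,80:320];b=cv2.imread('pics/top9.png')[120:280,270:430]
cv2.imwrite('pics/c11.png',cv2.resize(np.hstack([a,b]),None,fx=2,fy=2,interpolation=3))
E
```

```text
t: 26.8
eef_pos: [0.4602, -0.4447, 0.2034]
ee_rot: [3.133, 0.005, 1.407]
force: [0.1, -0.2, -0.3]
width: 0.0879
t: 27.3
eef_pos: [0.3275, -0.5963, 0.2029]
ee_rot: [3.134, 0.005, 1.404]
force: [-0.2, -0.1, -1.1]
width: 0.0876
scene box_center 0.85 [0.4575 0.1537 0.0305]
scene box_center 0.58 [ 0.4657 -0.3102  0.0305]
scene tray_in 0.62 [ 0.4681 -0.3068  0.0055]
scene tray_in 0.59 [ 0.2191 -0.2917  0.0055]
scene tray_in 0.33 [ 0.4242 -0.102   0.0055]
scene tray_in 0.21 [0.5522 0.3822 0.0055]
scene jaw_lip 0.85 [0.5958 0.0636 0.07  ]
scene jaw_lip 0.73 [ 0.5076 -0.3042  0.07  ]
scene selector_post 0.78 [ 0.524  -0.0857  0.084 ]
scene tin0 0.86 [0.4232 0.3534 0.    ]
scene tin0 0.83 [0.5441 0.3778 0.    ]
scene tin0 0.16 [ 0.4734 -0.0723  0.    ]
scene screwdriver 0.59 [0.4758 0.2631 0.01  ]
top box_center 0.67 [0.4425 0.174  0.0305]
top box_center 0.54 [0.4592 0.2646 0.0305]
top tray_in 0.65 [ 0.4525 -0.3149  0.0055]
top tray_in 0.5 [ 0.5466 -0.0874  0.0055]
top jaw_lip 0.82 [0.5909 0.071  0.07  ]
top selector_post 0.5 [ 0.5222 -0.0762  0.084 ]
top tin0 0.81 [0.5408 0.3963 0.    ]
top tin0 0.78 [0.4347 0.3508 0.    ]
top screwdriver 0.66 [0.4577 0.2724 0.01  ]
```

View pics/c11.png

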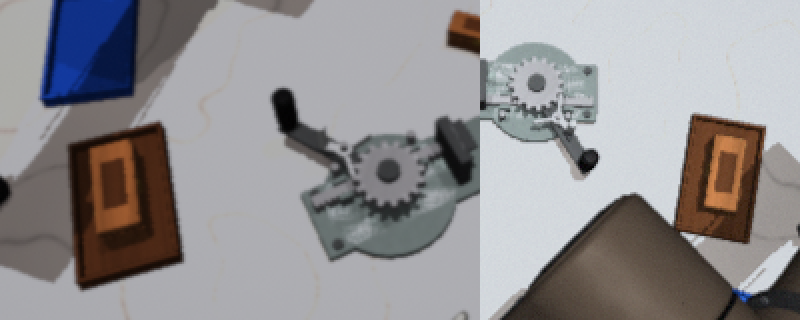

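```bash
python3 -c "
from station import arm; print(arm.job_done())"
```

```text
the job is handed in; nothing more can be done
None
```

I flipped the selector to releasing, backed the jaw off with three handle strokes, then lifted the box out and set it down in the brown tray. I handed the job in at about 27 s of the 72 s allowed. It reported no verdict.

**Last checks:**
- **Box:** it lies flat inside the tray walls, right way up. The scene camera puts it within about 5 mm of the tray's middle. The top camera's detector did not report the box in the tray, but its picture shows it lying there.
- **Set-down:** the wrist force rose to about 15 N as the box touched the tray floor, and I released it from there.
- **Jaw:** it is open roughly 25–35 mm by the lip position in both cameras, which disagree by several millimetres.
- **Box during ratcheting:** the detector readings wandered by up to about 9 mm between pictures. The pictures themselves show the box staying against the fixed jaw.
- **Selector:** a close crop after the flip showed it over on the releasing side, and the strokes did drive the jaw back. The final post estimate is only about 4 mm past the handle's middle line. That is on the releasing side, but within measuring error.
- **Bystanders:** both jars and the screwdriver show no movement beyond detector noise. The arm ended clear of everything.

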